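# Get the peeler out from behind the mill and jars

### The job

The peeler lies on the ledge of the wooden condiment tray, and two of the three containers (pepper mill, mustard jar, spice jar) in its front wells stand right in the way before it. Stand those two aside, upright, on the bare strip of worktop in front of the sink, then fetch the peeler and lay it ready on the white cutting board: on the clear half nearer to you, crosswise like the carrots and wholly on the board. Finally put the two back upright, each in the same round well of the tray that it came from, without knocking anything over or shifting the carrots.

Things in the scene. Friction and masses are not known exactly. Their poses are not given: they have to be found in the camera images.
- mill_center (a point): pepper mill: dark turned wood, waisted, 58 mm across, 170 mm tall, stands upright; its head (123 to 159 mm above its foot) is 48 mm across and does not turn here. The point is on its axis half-way up, 85 mm above its foot; z is up along the axis. It stands in one of the three wells of the tray.
- mustard_center (a point): round glass jar of yellow mustard with a white lid, 59 mm across, 103 mm tall, stands upright. The point is on its axis half-way up, 51.5 mm above its foot; z is up along the axis. It stands in one of the three wells.
- spice_center (a point): slim spice jar with a black cap, 41 mm across, 105 mm tall, stands upright. The point is on its axis half-way up, 52.5 mm above its foot; z is up along the axis. It stands in one of the three wells.
- peeler_middle (a point): peeler, black handle, 170 mm long, 80 g, lying flat on the tray. Point: middle of its length, 8.5 mm above its underside; x runs from handle to blade, z up. The handle (25 mm wide, 17 high) spans x -85 to +20 mm, the blade (14 wide, 6 high) to +85; grasp it across, at the point. The two containers within 0.12 m of the point are in the way; the third is over 0.13 m off and may stay.
- tray: fixed wooden tray 172 x 250 mm. Origin: middle of rear edge, on the worktop; x to the rear, y left. Front: 16 mm high block with 3 equal wells, 71 mm wide, 8 mm deep, floor at z 8 mm, centres x -0.130, y -0.08, 0, +0.08. Behind: ledge at z 8 mm, x -0.088 to -0.007, the peeler on it along y. Rear: lip and thin rail, 28 mm high. A timer (60 wide, 48 high) is fixed on the ledge's left end.
- board: fixed white cutting board, 217 (own x) x 294 (own y) x 8 mm. Origin: centre of its underside, on the worktop. Own y is the long side and points to the robot, own x lies crosswise (about world +y), as do the two carrots on the far half. The half y > 0 is clear: lay the peeler's middle there, within 25 mm of x = 0, the peeler along own x either way round, within 10 degrees.
- carrot_short_center (a point): short carrot, 162 mm long, 24 mm thick, loose on the far half of the board, about 45 mm beyond its middle, lying crosswise; must not be shifted (a longer carrot lies fixed behind it). The point is at its middle, half-way up.
- side_strip (a point): a fixed point on the worktop (z = 0): middle of the bare strip in front of the sink, where the two are to stand meanwhile. The strip is free from 0.13 m left (+y) to 0.2 m right (-y) of the point and 90 mm deep (45 mm to the front and to the rear of it); behind it is the sink.
Things that resemble listed ones, but are neither listed nor needed, are in the scene too. Leave any red look-alike of the part that bears spice_center alone.

How it is judged:
On the way, in this order (a step that is already met when the one before it is completed fails the run):
1. the two things in front of the peeler stand upright and released on the strip in front of the sink, the peeler still on the tray (((distance of mill_center from where it was at the start of the episode below 0.018 m and horizontal distance between mill_center and peeler_middle above 0.12 m) or (height (world z) of mill_center between 0.075 and 0.09 m and angle between mill_center's own z axis and vertical below 0.12 rad and world y of mill_center below -0.12 m and contact force between mill and the fingers below 0.1 N and linear speed of mill below 0.03 m/s)) and ((distance of mustard_center from where it was at the start of the episode below 0.018 m and horizontal distance between mustard_center and peeler_middle above 0.12 m) or (height (world z) of mustard_center between 0.0415 and 0.0565 m and angle between mustard_center's own z axis and vertical below 0.12 rad and world y of mustard_center below -0.12 m and contact force between mustard and the fingers below 0.1 N and linear speed of mustard below 0.03 m/s)) and ((distance of spice_center from where it was at the start of the episode below 0.018 m and horizontal distance between spice_center and peeler_middle above 0.12 m) or (height (world z) of spice_center between 0.0425 and 0.0575 m and angle between spice_center's own z axis and vertical below 0.12 rad and world y of spice_center below -0.12 m and contact force between spice and the fingers below 0.1 N and linear speed of spice below 0.03 m/s)) and distance of peeler_middle from where it was at the start of the episode below 0.03 m), for 0.2 s.
2. the peeler lies on the near half of the white board, crosswise, released (x of peeler_middle in the frame of board between -0.028 and 0.028 m and y of peeler_middle in the frame of board between 0 and 0.135 m and height (world z) of peeler_middle between 0.01 and 0.023 m and angle between peeler_middle's own z axis and vertical below 0.25 rad and angle between the x axis of peeler_middle and the x axis of board, either way round below 0.25 rad and contact force between peeler and the fingers below 0.1 N and linear speed of peeler below 0.03 m/s), for 0.2 s.
At the end, for the whole second after the job is handed in: Peeler released on the near half of the white board, its middle within 28 mm of the long centre line, crosswise within 14 degrees; mill, mustard and spice jar upright (7 degrees), released, at rest, down in the wells they started in (within 18 mm of their start) (all of step 2 and distance of each of mill_center, mustard_center, spice_center from where it was at the start of the episode below 0.018 m and height (world z) of mill_center below 0.097 m and angle between each of mill_center, mustard_center, spice_center's own z axis and vertical below 0.12 rad and contact force between each of mill, mustard, spice and the fingers below 0.1 N and linear speed of each of mill, mustard, spice below 0.03 m/s and height (world z) of mustard_center below 0.0635 m and height (world z) of spice_center below 0.0645 m); the robot touches nothing.
It fails at once if the mill or a jar is knocked over (angle between any of mill_center, mustard_center, spice_center's own z axis and vertical above 0.6 rad).
It fails at once if the short carrot is shifted by more than 30 mm (distance of carrot_short_center from where it was at the start of the episode above 0.03 m).
It also fails if it takes over 123 s, if anything falls off the work surface, if the arm or the gripper's body presses on something with over 40 N, if the wrist force passes 120 N, or if a joint passes its speed limit or range.

### The arm

A 6-joint arm with a two-finger parallel gripper is mounted at the origin on a cart in front of the work surface, level with it; the furniture and walls round the work are solid. World frame = base frame: x ahead of the robot, y to its left, z up, the work surface at z = 0. Lengths are in m, angles in rad, forces in N, time in s.
With the tool pointing down it reaches from about 0.35 to 0.775 m from the base axis. Payload 7.3 kg.
Tool frame: the origin (TCP) lies at the very end of the fingers, on their centre line; the grasp point (between the pads) lies 19 mm behind it; z points along the fingers, y is the line along which they close (so a half turn about z gives the same grasp; the last joint's range is limited). The gripper opens to 92 mm and grips with 3 to 60 N. Pads are 19 mm wide; open, the fingers measure 130 mm over their backs; the gripper's body (75 mm by 190 mm) begins 47 mm behind the grasp point.
Start: joints at [1.031, 0.342, 1.524, -0, 1.275, -0.146], TCP at [0.201, 0.485, 0.227] pointing down, gripper open.
Joint ranges: [-2.53, 2.53], [-0.77, 2.02], [0.04, 2.7], [-1, 4.14], [0.28, 2.66], [-3.11, 3.11]. Speed limits (rad/s): [2.57, 2.57, 3.14, 3.14, 3.14, 3.14].

### API

Orientations are given as a unit quaternion [x, y, z, w].
In Python, from plant import * gives the robot as it stands. Calls block until the motion is done:
- goto(position, orientation): joint-space move of the TCP to a pose.
- move_l(position, ori=None, vel=0.15): straight line of the TCP; ori=None keeps the orientation; vel is the mean speed in m/s.
- movej(angles): joint-space move.
- grip(opening, strength=None): opening from 0.0 (shut) to 1.0 (fully open); strength is the grip in N (None keeps the last); returns when the fingers have stopped.
- pause(seconds).
- ik(position, orientation): joint angles nearest the present ones, or None.
- get_obs(): the state.
- capture(name): name is "side" or "top" or "wrist"; returns a dict with "img" (420x560x3 uint8, blue, green, red), "fx", "fy", "cx", "cy" (pixels), "dist" ([k1, k2, p1, p2, k3] as OpenCV has them; the pictures are not rectified), "position" and "rotation" of the camera in the world; the wrist camera has in their place "T_tool_cam" (4x4, takes a point from camera to tool coordinates, whose origin is the TCP and whose axes are the flange's). Camera axes: x right, y down, z forward; pixel columns grow to the right and rows downward; lengths in m; the calibration is good to about 2 mm. A picture is of the moment at which its call begins: read the wrist's pose just before it. There is no depth.
A pose or a line that the arm cannot do raises MotionError and nothing moves.
- job_done(): hands the job in; it is judged then, once.
Trained networks look in the newest picture that a camera, given by its name, has taken for a name from the list of things; names that differ only in an ending like _2 or _b are one class to them, and where a whole thing is asked for, a point or a joint stands for the part that bears it (a point fixed in the world has none). Each returns a list of dicts, best first, with "conf" (0 to 1); they miss things now and then, are a little off and sometimes report something else, mostly with a low value. They report only what shows in the picture. A call takes as long as a camera call. They do not tell look-alikes from the thing itself.
- find_in(camera, target): "rect" ([centre column, centre row, width, height] in pixels, round what is visible of it).
- masks_of(camera, target): "mask" (420x560 bool, what is visible of it) and "rect" ([centre column, centre row, width, height] in pixels, round what is visible of it).
The state is a dict: "time": time; "joint_pos": joint angles; "joint_vel": joint speeds; "effort": joint torques, N m; "tcp_pos": TCP position; "eef_rot": TCP orientation; "contact_force": force on the tool from outside, world axes, zero at the start; "torque": the same for the moment, N m; "finger_gap": opening from 0.0 (shut) to 1.0 (fully open); "gripper_force": force on a finger pad.
Only numpy, scipy, OpenCV 4.12 (cv2) and the standard library are available. Lean on these libraries where they do the work, as an engineer would, in place of code of your own. Each camera call takes 0.05 s, during which the arm holds its last target. There are 200 camera calls.

## Working session

There is one attempt and no reset: what is moved stays moved. The work goes in short steps, each a Python script; the robot and the scene stay as the last script left them, time stands still between calls to the robot, and variables do not carry over. Pictures are saved under pics/ and viewed, at most 14 in all, crops included, and the job is handed in when it is done.

```bash
ls; mkdir -p pics; cat > h.py <<'E'
from plant import *
import numpy as np, cv2
from scipy.spatial.transform import Rotation as R
def save(c,n): cv2.imwrite(f'pics/{n}.png',c['img'])
E
python3 - <<'E'
from h import *
o=get_obs(); print(o)
for n in ('side','top'):
    c=capture(n); save(c,n+'0'); print({k:v for k,v in c.items() if k!='img'})
    for t in ['mill_center','mustard_center','spice_center','peeler_middle','tray','board','carrot_short_center']:
        print(n,t,[(round(d['conf'],2),np.round(d['rect']).tolist()) for d in find_in(n,t)])
E
```

```text
pics
{'time': 0.0, 'joint_pos': array([ 1.03096614e+00,  3.42732840e-01,  1.52503676e+00, -7.33849359e-06,
        1.27537250e+00, -1.46012934e-01]), 'joint_vel': array([-0.00082021,  0.00244798, -0.00169768, -0.00104658, -0.00049986,
       -0.00014876]), 'effort': array([ 6.90835941e-05, -4.31248283e+01, -2.44219923e+01,  7.16757146e-02,
        5.59485052e-02, -1.42291224e-04]), 'tcp_pos': array([0.20122641, 0.48446236, 0.22603282]), 'eef_rot': array([ 1.95637523e-01,  9.80675971e-01, -7.30792778e-04, -2.57186632e-04]), 'contact_force': array([-0.88220626, -0.31342934, -0.50600418]), 'torque': array([ 0.00596633, -0.01909125, -0.03043496]), 'gripper_force': 0.0, 'finger_gap': 0.9981664157581492}
{'fx': 385.8615653216518, 'fy': 385.8615653216518, 'cx': 278.8357658970203, 'cy': 211.46129236134644, 'dist': array([-0.10646276,  0.        ,  0.        ,  0.        ,  0.        ]), 'position': array([ 0.35045113, -0.90753068,  0.45028351]), 'rotation': array([ 0.81333361, -0.0780471 ,  0.06178693, -0.57321852])}
side mill_center [(0.73, [263.0, 205.0, 15.0, 55.0])]
side mustard_center [
[... 390 characters left out ...]
160128852, 'fy': 544.79160128852, 'cx': 278.3954505775497, 'cy': 205.0661180773698, 'dist': array([-0.0124817,  0.       ,  0.       ,  0.       ,  0.       ]), 'position': array([-0.05865246,  0.00406931,  1.58172249]), 'rotation': array([ 0.74402831, -0.638698  ,  0.12534007, -0.15091919])}
top mill_center [(0.85, [264.0, 216.0, 18.0, 31.0])]
top mustard_center [(0.82, [314.0, 228.0, 24.0, 28.0])]
top spice_center [(0.76, [237.0, 248.0, 17.0, 20.0]), (0.69, [292.0, 223.0, 16.0, 26.0])]
top peeler_middle [(0.53, [308.0, 206.0, 52.0, 14.0])]
top tray [(0.77, [294.0, 214.0, 86.0, 67.0])]
top board [(0.63, [198.0, 182.0, 84.0, 89.0])]
top carrot_short_center [(0.79, [198.0, 164.0, 48.0, 9.0])]
```

```bash
python3 - <<'E'
import cv2,numpy as np
t=cv2.imread('pics/top0.png'); s=cv2.imread('pics/side0.png')
a=cv2.resize(t[110:320,120:400],(800,600),interpolation=cv2.INTER_CUBIC)
cv2.imwrite('pics/topc.png',a)
cv2.imwrite('pics/sidec.png',cv2.resize(s[150:300,180:380],(800,600),interpolation=cv2.INTER_CUBIC))
E
```

```text
(no output)
```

View pics/topc.png

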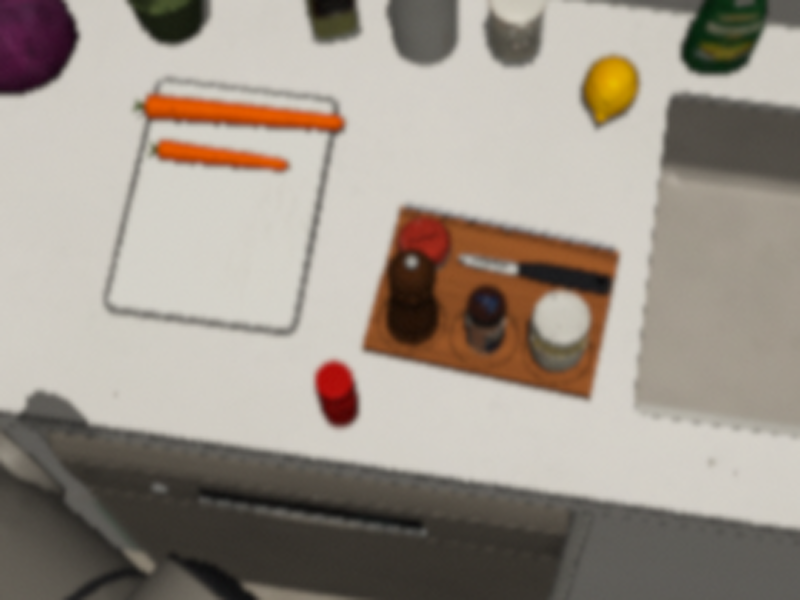

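View pics/sidec.png

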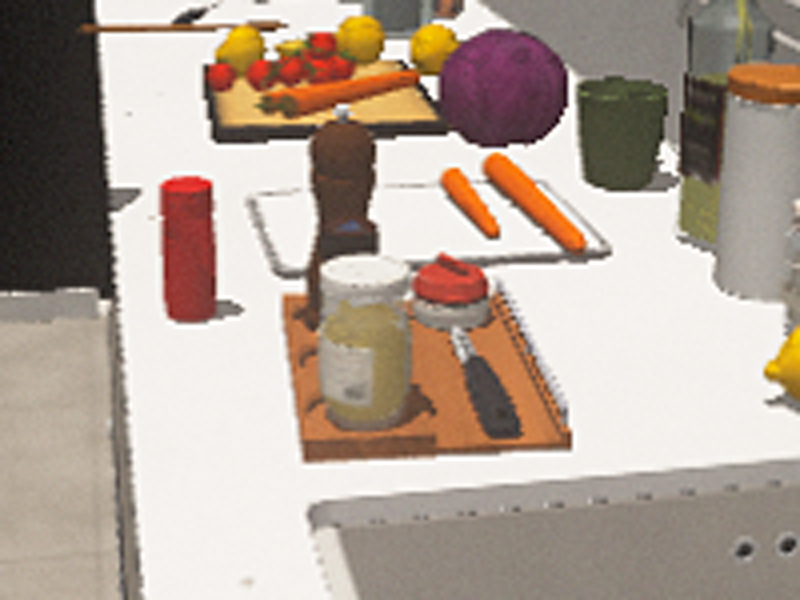

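View pics/top0.png

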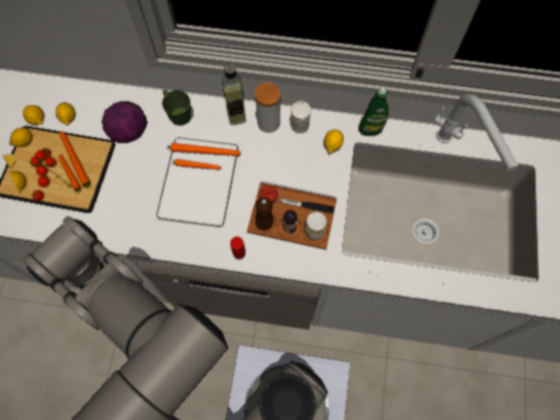

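Top view (full-image px): the tray is at about (294,214), with the red timer (268,194) at its left end. The mill is in the left well (264,216), the spice jar in the middle well (290,221), the mustard in the right well (316,225), and the peeler behind them at about (308,206).

Two things match "spice": the red cylinder standing on the worktop (237,248) and the black-capped jar in the tray (291,223). The black-capped one in the middle well fits the description. The red one is the look-alike and stays where it is.

Next step: coarse localisation.

```bash
cat >> h.py <<'E'
def ray(c,uv,T=None):
    K=np.array([[c['fx'],0,c['cx']],[0,c['fy'],c['cy']],[0,0,1]])
    p=cv2.undistortPoints(np.array(uv,float).reshape(-1,1,2),K,c['dist']).reshape(-1,2)
    d=np.c_[p,np.ones(len(p))]
    if T is None: return c['position'],d@R.from_quat(c['rotation']).as_matrix().T
    return T[:3,3],d@T[:3,:3].T
def onz(c,uv,z,T=None):
    o,d=ray(c,uv,T); return o+d*((z-o[2])/d[:,2])[:,None]
def proj(c,P,T=None):
    K=np.array([[c['fx'],0,c['cx']],[0,c['fy'],c['cy']],[0,0,1]])
    if T is None: r,o=R.from_quat(c['rotation']).as_matrix(),c['position']
    else: r,o=T[:3,:3],T[:3,3]
    q=(np.atleast_2d(P)-o)@r
    return cv2.projectPoints(q.reshape(-1,1,3),np.zeros(3),np.zeros(3),K,c['dist'])[0].reshape(-1,2)
def wcap():
    o=get_obs(); c=capture('wrist'); T=np.eye(4); T[:3,:3]=R.from_quat(o['eef_rot']).as_matrix(); T[:3,3]=o['tcp_pos']
    return c,T@c['T_tool_cam']
def down(yaw):  # tool z down, tool y (closing line) at world angle yaw
    y=np.array([np.cos(yaw),np.sin(yaw),0]); z=np.array([0,0,-1.]); x=np.cross(y,z)
    return R.from_matrix(np.c_[x,y,z]).as_quat()
E
python3 - <<'E'
from h import *
c=capture('top'); np.set_printoptions(precision=4,suppress=True)
f=lambda a:np.array(a)/800*280+[120,110]
print('tray front',onz(c,f([[365,350],[590,397]]),.016)); print('tray rear',onz(c,f([[403,207],[617,250]]),.028))
print('board',onz(c,f([[107,305],[293,330],[335,100],[165,80]]),.008))
print('peel',onz(c,f([[460,260],[608,285]]),.02))
print('lid must',onz(c,f([[562,308]]),.111),'spice',onz(c,f([[487,298]]),.11))
print('red top',onz(c,f([[335,375]]),.105))
print('sink front',onz(c,[[345,256],[527,276]],0),'edge',onz(c,[[124,255],[300,280],[322,285]],0))
print('tray centre',onz(c,[[294,214]],.02))
w,T=wcap(); print(w['T_tool_cam'],w['fx'])
E
```

```text
tray front [[ 0.4811  0.192   0.016 ]
 [ 0.465  -0.0517  0.016 ]]
tray rear [[ 0.6478  0.1783  0.028 ]
 [ 0.6318 -0.0603  0.028 ]]
board [[0.4927 0.4797 0.008 ]
 [0.4947 0.2738 0.008 ]
 [0.7789 0.2802 0.008 ]
 [0.7754 0.4796 0.008 ]]
peel [[ 0.5979  0.1072  0.02  ]
 [ 0.5929 -0.0556  0.02  ]]
lid must [[ 0.5229 -0.009   0.111 ]] spice [[0.5226 0.0678 0.11  ]]
red top [[0.4197 0.2064 0.105 ]]
sink front [[ 0.4566 -0.1102  0.    ]
 [ 0.4761 -0.6536  0.    ]] edge [[ 0.3584  0.5533  0.    ]
 [ 0.3623  0.0141  0.    ]
 [ 0.3571 -0.0524  0.    ]]
tray centre [[0.5608 0.061  0.02  ]]
[[ 0.0013 -0.9596 -0.2814  0.0761]
 [ 1.      0.0012  0.0007 -0.0001]
 [-0.0003 -0.2814  0.9596 -0.1576]
 [ 0.      0.      0.      1.    ]] 296.71817152792096
```

```bash
python3 - <<'E'
from h import *
np.set_printoptions(precision=4,suppress=True)
for yaw in (np.pi-.067,-.067):
    for p in ([.53,.03,.28],[.51,-.012,.05],[.51,.068,.05],[.41,-.2,.05],[.41,-.3,.05]):
        print(round(yaw,2),p,ik(p,down(yaw)))
goto([.53,.03,.28],down(np.pi-.067))
c,T=wcap(); save(c,'w1'); np.save('T1.npy',T)
for t in ['mill_center','mustard_center','spice_center','peeler_middle','tray']:
    for d in masks_of('wrist',t):
        print(t,round(d['conf'],2),np.round(d['rect']).tolist())
        if t=='peeler_middle':
            (cx,cy),(w,h),a=cv2.minAreaRect(np.argwhere(d['mask'])[:,::-1].astype(np.float32)); print(onz(c,cv2.boxPoints(((cx,cy),(w,h),a)),.016,T))
print(get_obs()['time'])
E
```

```text
3.07 [0.53, 0.03, 0.28] None
3.07 [0.51, -0.012, 0.05] [-0.1739  0.5314  1.7831 -0.      0.8271  3.0347]
3.07 [0.51, 0.068, 0.05] [-0.0165  0.5374  1.7709 -0.      0.8333 -3.0911]
3.07 [0.41, -0.2, 0.05] [-0.6221  0.4585  1.93   -0.      0.7531  2.5865]
3.07 [0.41, -0.3, 0.05] [-0.7826  0.5285  1.789  -0.      0.8241  2.4259]
-0.07 [0.53, 0.03, 0.28] [-0.0879  0.317   1.4122 -0.      1.4124 -0.0209]
-0.07 [0.51, -0.012, 0.05] [-0.1739  0.5314  1.7831 -0.      0.8271 -0.1069]
-0.07 [0.51, 0.068, 0.05] [-0.0165  0.5374  1.7709 -0.      0.8333  0.0505]
-0.07 [0.41, -0.2, 0.05] [-0.6221  0.4585  1.93   -0.      0.7531 -0.5551]
-0.07 [0.41, -0.3, 0.05] [-0.7826  0.5285  1.789  -0.      0.8241 -0.7156]Traceback (most recent call last):
  File "<stdin>", line 6, in <module>
plant.MotionError: the arm cannot take that pose within its joint ranges
```

```bash
python3 - <<'E'
from h import *
np.set_printoptions(precision=4,suppress=True)
goto([.53,-.0,.28],down(-.067))
c,T=wcap(); save(c,'w1'); np.save('T1.npy',T)
for t in ['mill_center','mustard_center','spice_center','peeler_middle','tray']:
    for d in masks_of('wrist',t):
        print(t,round(d['conf'],2),np.round(d['rect']).tolist())
        if t=='peeler_middle':
            (cx,cy),(w,h),a=cv2.minAreaRect(np.argwhere(d['mask'])[:,::-1].astype(np.float32)); print(onz(c,cv2.boxPoints(((cx,cy),(w,h),a)),.016,T))
print(get_obs()['time'])
E
```

```text
mill_center 0.92 [262.0, 54.0, 56.0, 77.0]
mustard_center 0.61 [265.0, 201.0, 54.0, 60.0]
spice_center 0.87 [165.0, 22.0, 64.0, 43.0]
spice_center 0.58 [263.0, 135.0, 36.0, 43.0]
peeler_middle 0.64 [327.0, 157.0, 17.0, 121.0]
[[ 0.5821 -0.06    0.016 ]
 [ 0.5925  0.1077  0.016 ]
 [ 0.615   0.1056  0.016 ]
 [ 0.6072 -0.0625  0.016 ]]
tray 0.73 [303.0, 126.0, 136.0, 190.0]
3.3083
```

View pics/w1.png

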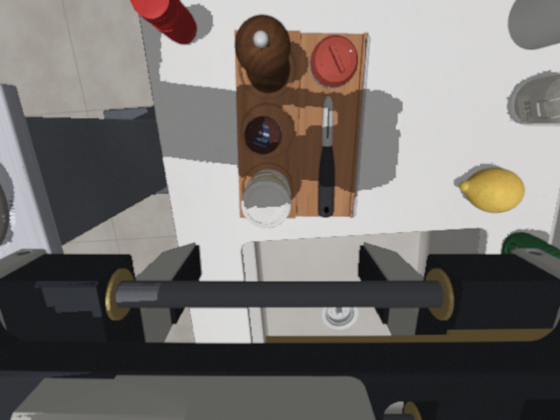

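The wrist view shows the tray corners at (236,31), (366,33), (355,217) and (238,217). The black-capped spice jar is at (264,134) in the middle well, the mustard lid at (268,190), the mill's head at (262,42), and the peeler runs from (328,97) to (326,215). The red look-alike (165,22) stands outside the tray.

```bash
python3 - <<'E'
from h import *
np.set_printoptions(precision=4,suppress=True)
T=np.load('T1.npy'); img=cv2.imread('pics/w1.png'); c=capture('wrist')
q=np.vstack([onz(c,[[236,31],[238,217]],.016,T),onz(c,[[366,33],[355,217]],.028,T)]); print(q)
# tray fit
A=np.array([[-.172,.125],[-.172,-.125],[0,.125],[0,-.125]])
a,b=A-A.mean(0),q[:,:2]-q[:,:2].mean(0)
th=np.arctan2((a[:,0]*b[:,1]-a[:,1]*b[:,0]).sum(),(a*b).sum())
Rm=np.array([[np.cos(th),-np.sin(th)],[np.sin(th),np.cos(th)]]); o=q[:,:2].mean(0)-Rm@A.mean(0)
print('tray',o,th,'res',(A@Rm.T+o-q[:,:2])*1000)
W=np.array([[-.13,.08],[-.13,0],[-.13,-.08]])@Rm.T+o; print('wells',W)
print('lid',onz(c,[[268,190]],.111,T),'cap',onz(c,[[264,134]],.113,T))
print('peeler ends',onz(c,[[328,97]],.014,T),onz(c,[[326,215]],.025,T))
print('sink',onz(c,[[243,243],[262,340]],0,T),'edge',onz(c,[[163,70],[197,345]],0,T))
np.savez('tray.npz',o=o,th=th,W=W)
# overlay model
v=cv2.resize(img[20:260,200:420],None,fx=3,fy=3,interpolation=cv2.INTER_CUBIC)[:600]
def circ(x,y,z,r,col):
    t=np.linspace(0,6.3,40); P=np.c_[x+r*np.cos(t),y+r*np.sin(t),0*t+z]
    u=((proj(c,P,T)-[200,20])*3+1).astype(int); cv2.polylines(v,[u],True,col,1)
for i,(r,h) in enumerate([(.029,.008),(.0205,.113),(.0295,.111)]): circ(*W[i],h,r,(0,255,0)); circ(*W[i],.016,.0355,(255,255,0))
u=((proj(c,np.c_[A@Rm.T+o,[.016,.016,.028,.028]],T)-[200,20])*3+1).astype(int)
for p in u: cv2.circle(v,tuple(map(int,p)),4,(0,0,255),-1)
cv2.imwrite('pics/ov1.png',v)
E
```

```text
[[ 0.4874  0.1931  0.016 ]
 [ 0.4649 -0.0527  0.016 ]
 [ 0.6484  0.1775  0.028 ]
 [ 0.636  -0.0599  0.028 ]]
tray [0.645  0.0584] -0.07094822574166068 res [[-5.1706  2.1554]
 [-0.3197 -1.3387]
 [ 5.425   5.5535]
 [ 0.0653 -6.3702]]
wells [[ 0.521   0.1474]
 [ 0.5153  0.0676]
 [ 0.5096 -0.0122]]
lid [[0.5176 0.006  0.111 ]] cap [[0.518  0.0672 0.113 ]]
peeler ends [[0.6023 0.107  0.014 ]] [[ 0.5946 -0.0551  0.025 ]]
sink [[ 0.4657 -0.1013  0.    ]
 [ 0.4808 -0.2877  0.    ]] edge [[ 0.3817  0.1573  0.    ]
 [ 0.3641 -0.2914  0.    ]]
```

View pics/ov1.png

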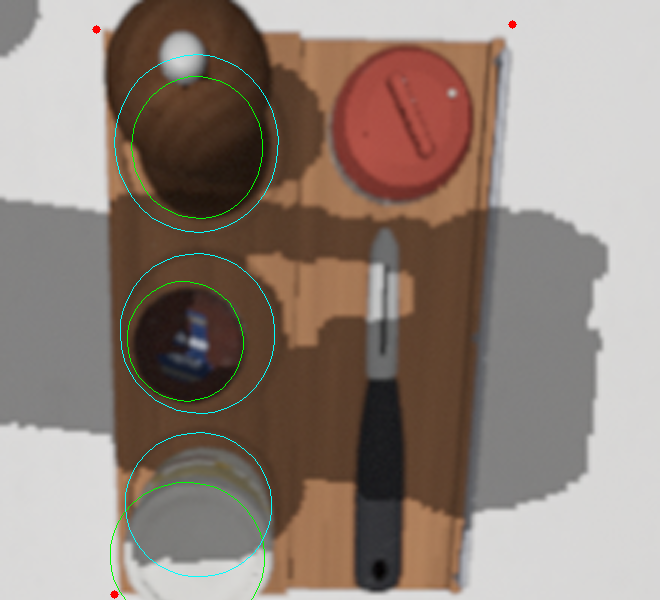

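```bash
cat >> h.py <<'E'
YAW=-.067
def st(s=''):
    o=get_obs(); print(s,'t',round(o['time'],2),'tcp',np.round(o['tcp_pos'],4),'gap',round(o['finger_gap']*92,1),'gf',round(o['gripper_force'],1),'F',np.round(o['contact_force'],1)); return o
E
python3 - <<'E'
from h import *
np.set_printoptions(precision=4,suppress=True)
c=capture('wrist'); T=np.load('T1.npy')
q=onz(c,[[235,32],[368,33.5],[354,216.7]],.016,T); print(q, np.linalg.norm(q[0]-q[1]),np.linalg.norm(q[1]-q[2]))
grip(1.0,30)
goto([.5155,-.0125,.20],down(YAW)); move_l([.5155,-.0125,.14],vel=.2); st()
c,T=wcap(); save(c,'w2'); np.save('T2.npy',T)
v=c['img'].copy()
for z,r in ((.111,.0295),(.111,.027)):
    t=np.linspace(0,6.3,40); cv2.polylines(v,[proj(c,np.c_[.5155+r*np.cos(t),-.0125+r*np.sin(t),0*t+z],T).astype(int)],True,(0,255,0),1)
t=np.linspace(0,6.3,40); cv2.polylines(v,[proj(c,np.c_[.5165+.0205*np.cos(t),.067+.0205*np.sin(t),0*t+.113],T).astype(int)],True,(255,255,0),1)
cv2.imwrite('pics/w2o.png',v)
E
```

```text
[[ 0.4861  0.1921  0.016 ]
 [ 0.6543  0.1798  0.016 ]
 [ 0.6375 -0.0633  0.016 ]] 0.16867082678587514 0.24369523655642844
 t 4.5 tcp [ 0.517  -0.0125  0.1418] gap 91.9 gf 0.0 F [ 0.3 -0.   0.7]
```

View pics/w2o.png

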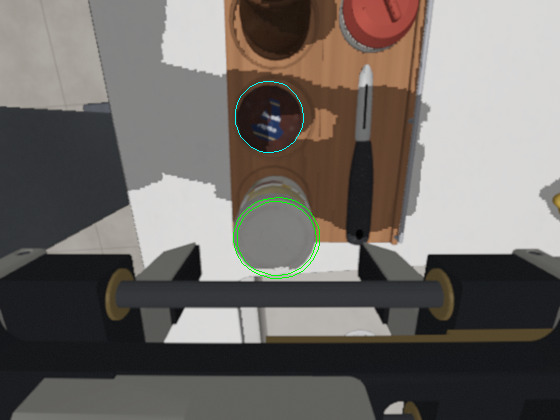

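The projected circles fall right on the mustard lid at (276,236) and the black cap at (269,117), so both positions hold. The black-capped jar sits in the middle well and the red look-alike is not in this view. I'll move the mustard first.

```bash
python3 - <<'E'
from h import *
move_l([.5155,-.0125,.05],vel=.15); st('down')
grip(0.0,30); st('gripped')
move_l([.5155,-.0125,.20],vel=.2); st('lift')
goto([.41,-.30,.16],down(YAW)); move_l([.41,-.30,.044],vel=.12); pause(.3); st('placed')
grip(1.0); st('rel'); move_l([.41,-.30,.19],vel=.25)
goto([.5165,.067,.20],down(YAW)); st('over spice')
E
```

```text
down t 5.3 tcp [ 0.5164 -0.0126  0.0511] gap 92.0 gf 0.0 F [-0.  -0.3  0.1]
gripped t 5.97 tcp [ 0.5151 -0.0125  0.0501] gap 55.4 gf 30.0 F [-2.2  0.6  3.3]
lift t 6.88 tcp [ 0.5148 -0.0124  0.1987] gap 55.4 gf 30.0 F [ 0.7 -0.2 -5.1]
placed t 9.47 tcp [ 0.4101 -0.3002  0.0444] gap 55.5 gf 30.0 F [ 1.1 -0.9 -4.2]
rel t 10.25 tcp [ 0.41  -0.3    0.044] gap 91.7 gf 0.0 F [0.5 0.6 0.8]
over spice t 12.41 tcp [0.5165 0.0661 0.1996] gap 92.2 gf 0.0 F [ 0.2 -0.2  0.1]
```

```bash
python3 - <<'E'
from h import *
move_l([.5165,.067,.062],vel=.15); st('down')
grip(0.0,20); st('gripped')
move_l([.5165,.067,.21],vel=.2); st('lift')
goto([.41,-.19,.18],down(YAW)); move_l([.41,-.19,.0555],vel=.12); pause(.3); st('placed')
grip(1.0); st('rel'); move_l([.41,-.19,.20],vel=.25)
goto([.50,.03,.27],down(YAW)); pause(.2); c,T=wcap(); save(c,'w3'); np.save('T3.npy',T)
for d in masks_of('wrist','peeler_middle'):
    r=cv2.minAreaRect(np.argwhere(d['mask'])[:,::-1].astype(np.float32)); print(d['conf'],onz(c,cv2.boxPoints(r),.016,T))
c2=capture('side'); save(c2,'s3')
st()
E
python3 -c "
import cv2,numpy as np
a=cv2.imread('pics/w3.png');b=cv2.imread('pics/s3.png')
cv2.imwrite('pics/m3.png',np.hstack([cv2.resize(a[0:260,150:450],(400,347)),cv2.resize(b[180:380,100:330],(399,347))]))"
```

```text
down t 13.47 tcp [0.5171 0.0668 0.0627] gap 92.1 gf 0.0 F [-0.1  0.7 -0.7]
gripped t 14.32 tcp [0.5165 0.067  0.062 ] gap 40.7 gf 20.0 F [ 0.1 -0.9 -0.1]
lift t 15.22 tcp [0.5157 0.067  0.2089] gap 40.7 gf 20.0 F [-0.6  1.4 -1.4]
placed t 17.79 tcp [ 0.4101 -0.1901  0.0558] gap 40.4 gf 20.0 F [-0.8 -0.5 -1. ]
rel t 18.75 tcp [ 0.41   -0.19    0.0555] gap 92.3 gf 0.0 F [-0.8 -0.   0. ]
0.8 [[ 0.5828496  -0.0575909   0.016     ]
 [ 0.59007577  0.1077145   0.016     ]
 [ 0.61287807  0.10547532  0.016     ]
 [ 0.60831199 -0.06025961  0.016     ]]
 t 20.8 tcp [0.4999 0.0292 0.2699] gap 92.3 gf 0.0 F [-1.3  0.4 -0.5]
```

View pics/m3.png

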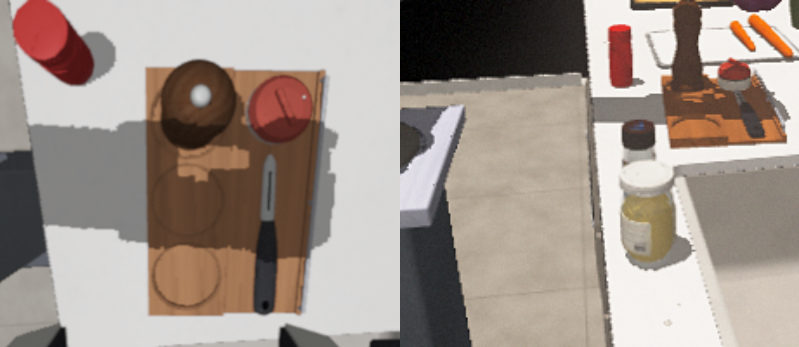

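```bash
python3 - <<'E'
from h import *
np.set_printoptions(precision=4,suppress=True)
c=capture('wrist'); T=np.load('T3.npy')
print('wells',onz(c,[[291,149.3],[289.5,206]],.016,T)); e=onz(c,[[351,116],[348,235]],.018,T); print('peeler ends',e)
a=-np.arctan2(e[0,0]-e[1,0],e[0,1]-e[1,1]); print('peeler axis ang from y',a)
goto([.599,.024,.16],down(a)); grip(.38); move_l([.599,.024,.11]); pause(.3); o=st()
c,T=wcap(); save(c,'w4'); np.save('T4.npy',T)
for d in masks_of('wrist','peeler_middle'):
    m=d['mask']; print(d['conf'],d['rect'])
    for r in range(40,300,20):
        x=np.where(m[r])[0]
        if len(x): print(r,onz(c,[[x.min(),r],[x.max()+1,r]],.020,T)[:,:2].ravel())
v=c['img'].copy()
P=lambda *p:tuple(int(k) for k in proj(c,[p],T)[0])
tp=o['tcp_pos']; y=R.from_quat(o['eef_rot']).apply([0,1,0]); x=R.from_quat(o['eef_rot']).apply([1,0,0])
for s in (-36,-17,17,36):
    p=tp+y*s/1000; p[2]=.022; cv2.line(v,P(*(p-x*.0095)),P(*(p+x*.0095)),(0,255,0),1)
cv2.imwrite('pics/w4o.png',cv2.resize(v[100:400,180:580],(800,600)))
E
```

```text
wells [[ 0.5184  0.0699  0.016 ]
 [ 0.5117 -0.01    0.016 ]]
peeler ends [[ 0.5996  0.1079  0.018 ]
 [ 0.5951 -0.0595  0.018 ]]
peeler axis ang from y -0.026894802353762924
 t 23.31 tcp [0.5995 0.024  0.1109] gap 34.9 gf 0.0 F [ 0.1 -0.6  0.8]
0.74 [279.0, 195.8, 24.3, 165.1]
120 [0.5983 0.1029 0.6071 0.1026]
140 [0.5954 0.0873 0.6085 0.0869]
160 [0.5949 0.071  0.6082 0.0707]
180 [0.5926 0.0542 0.607  0.0539]
200 [0.592  0.0368 0.6076 0.0364]
220 [0.5888 0.0187 0.6099 0.0181]
240 [ 0.5863 -0.0002  0.6106 -0.0008]
260 [ 0.5855 -0.0199  0.6085 -0.0205]
280 [ 0.5894 -0.0406  0.6072 -0.0411]
```

View pics/w4o.png

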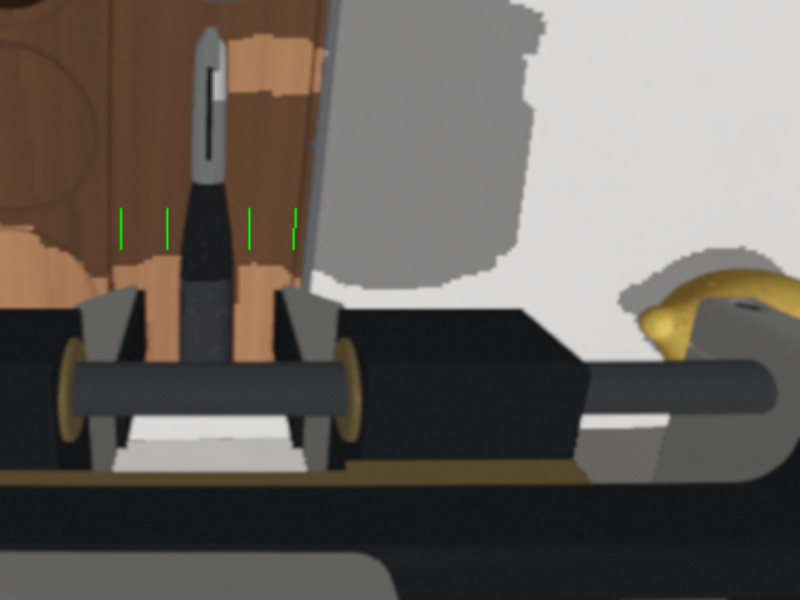

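```bash
python3 - <<'E'
from h import *
p=[.5996,.0235]; q=down(-.045)
move_l([*p,.035],q,vel=.08); pause(.2); st('pre')
move_l([*p,.011],vel=.04); pause(.2); st('down')
grip(0.0,25); st('grip')
move_l([*p,.05],vel=.06); st('lift'); move_l([*p,.24],vel=.2)
goto([.565,.378,.24],down(.01)); move_l([.565,.378,.06],vel=.15); pause(.2); st('above board')
c,T=wcap(); save(c,'w5'); np.save('T5.npy',T)
E
```

```text
pre t 24.7 tcp [0.5999 0.0235 0.0355] gap 35.1 gf 0.0 F [0.2 0.3 0.3]
down t 25.65 tcp [0.5998 0.0235 0.0113] gap 35.1 gf 0.0 F [ 0.7  0.3 -0.1]
grip t 26.07 tcp [0.5996 0.0235 0.0111] gap 19.3 gf 24.9 F [-0.5 -0.7  0.9]
lift t 26.87 tcp [0.5994 0.0235 0.0498] gap 19.2 gf 24.9 F [-0.5  0.9 -0.2]
above board t 30.85 tcp [0.5653 0.3782 0.0608] gap 19.3 gf 24.9 F [-0.8  0.3  0.4]
```

View pics/w5.png

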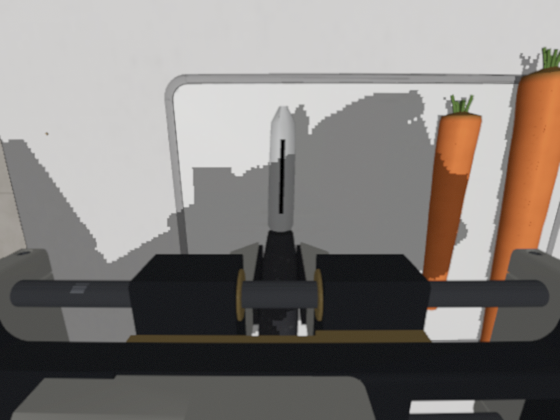

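The peeler is gripped and lies square to the board. Its tip is at (283,106), with the board's left edge at row 78, so I'll check the crosswise centring and then lay it down.

```bash
python3 - <<'E'
from h import *
np.set_printoptions(precision=4,suppress=True)
c=capture('wrist'); T=np.load('T5.npy')
print(onz(c,[[190,74],[480,76],[168,100],[186,260]],.008,T),onz(c,[[283,106]],.06,T))
t=capture('top')
for d in masks_of('top','board'): 
    b=cv2.boxPoints(cv2.minAreaRect(np.argwhere(d['mask'])[:,::-1].astype(np.float32))); print(d['conf'],onz(t,b,.008))
E
```

```text
[[0.5059 0.485  0.008 ]
 [0.6968 0.4865 0.008 ]
 [0.49   0.4688 0.008 ]
 [0.4932 0.3516 0.008 ]] [[0.5664 0.4628 0.06  ]]
0.74 [[0.529  0.4937 0.008 ]
 [0.8294 0.3783 0.008 ]
 [0.7335 0.2095 0.008 ]
 [0.4461 0.3316 0.008 ]]
0.5 [[0.6003 0.1936 0.008 ]
 [0.6093 0.1344 0.008 ]
 [0.5036 0.1177 0.008 ]
 [0.4948 0.1754 0.008 ]]
```

```bash
python3 - <<'E'
from h import *
move_l([.565,.378,.0115],vel=.08); pause(.3); st('low')
grip(.5); pause(.2); st('rel'); move_l([.565,.378,.10],vel=.15); move_l([.565,.378,.24],vel=.25)
pause(.3); c,T=wcap(); save(c,'w6'); st()
t=capture('top'); save(t,'t6')
# next: to spice on strip
grip(1.0,20); goto([.41,-.19,.20],down(YAW)); move_l([.41,-.19,.14],vel=.2); pause(.3); c,T=wcap(); save(c,'w7'); st()
v=c['img'].copy()
for x,y,z,r in ((.41,-.19,.105,.0205),(.41,-.30,.103,.0295)):
    a=np.linspace(0,6.3,40); cv2.polylines(v,[proj(c,np.c_[x+r*np.cos(a),y+r*np.sin(a),0*a+z],T).astype(int)],True,(0,255,0),1)
w=cv2.imread('pics/w6.png')
cv2.imwrite('pics/m7.png',np.hstack([cv2.resize(w,(400,300)),cv2.resize(v,(400,300))]))
E
```

```text
low t 32.11 tcp [0.565  0.378  0.0114] gap 19.1 gf 24.9 F [-1.1  0.7 -0.3]
rel t 32.96 tcp [0.565  0.378  0.0115] gap 46.2 gf 0.0 F [0.4 0.5 0. ]
 t 34.76 tcp [0.5648 0.3779 0.239 ] gap 46.1 gf 0.0 F [0.2 0.2 0.5]
 t 38.62 tcp [ 0.4104 -0.1902  0.1407] gap 91.9 gf 0.0 F [-0.6  0.3  0. ]
```

View pics/m7.png

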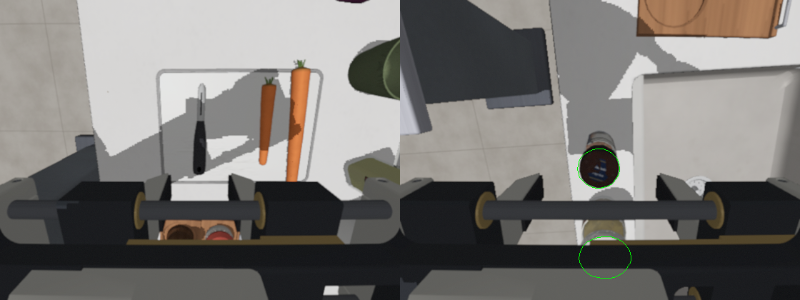

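The left panel shows the peeler flat and crosswise on the near half, with the carrots untouched. The right panel shows the spice cap exactly where it was set down. Both jars can go back now.

```bash
python3 - <<'E'
from h import *
move_l([.41,-.19,.054],vel=.15); pause(.1); grip(0.0,20); st('grip')
move_l([.41,-.19,.22],vel=.2); goto([.5165,.067,.21],down(YAW)); move_l([.5165,.067,.10],vel=.15); pause(.3); move_l([.5165,.067,.0625],vel=.06); pause(.3); st('in well')
grip(1.0); st('rel'); move_l([.5165,.067,.20],vel=.2)
goto([.41,-.30,.19],down(YAW)); move_l([.41,-.30,.043],vel=.15); pause(.1); grip(0.0,30); st('grip')
move_l([.41,-.30,.20],vel=.2); goto([.5155,-.0125,.20],down(YAW)); move_l([.5155,-.0125,.09],vel=.15); pause(.3); move_l([.5155,-.0125,.0505],vel=.06); pause(.3); st('in well')
grip(1.0); st('rel'); move_l([.5155,-.0125,.20],vel=.2); goto([.50,-.02,.28],down(YAW)); pause(.5)
c,T=wcap(); save(c,'w8'); s=capture('side'); save(s,'s8'); st()
v=c['img'].copy()
for x,y,z,r in ((.5165,.067,.113,.0205),(.5155,-.0125,.111,.0295)):
    a=np.linspace(0,6.3,40); cv2.polylines(v,[proj(c,np.c_[x+r*np.cos(a),y+r*np.sin(a),0*a+z],T).astype(int)],True,(0,255,0),1)
cv2.imwrite('pics/m8.png',np.hstack([cv2.resize(v[0:260,150:450],(400,347)),cv2.resize(s['img'][150:300,190:362],(399,347))]))
E
```

```text
grip t 40.29 tcp [ 0.41  -0.19   0.054] gap 41.0 gf 20.0 F [ 0.5  0.8 -0.4]
in well t 44.61 tcp [0.5165 0.067  0.0624] gap 40.4 gf 20.0 F [ 0.6  0.1 -1.4]
rel t 45.57 tcp [0.5165 0.067  0.0625] gap 91.9 gf 0.0 F [0.1 0.4 0.4]
grip t 49.74 tcp [ 0.4097 -0.2999  0.043 ] gap 55.4 gf 30.0 F [-2.2  0.3  2.1]
in well t 54.13 tcp [ 0.5143 -0.0123  0.0506] gap 55.1 gf 30.0 F [-5.7  1.7  7.2]
rel t 54.91 tcp [ 0.5155 -0.0125  0.0505] gap 92.0 gf 0.0 F [-0.7  0.2  1.1]
 t 56.83 tcp [ 0.5    -0.02    0.2799] gap 91.9 gf 0.0 F [-1.4  0.   0.2]
```

View pics/m8.png

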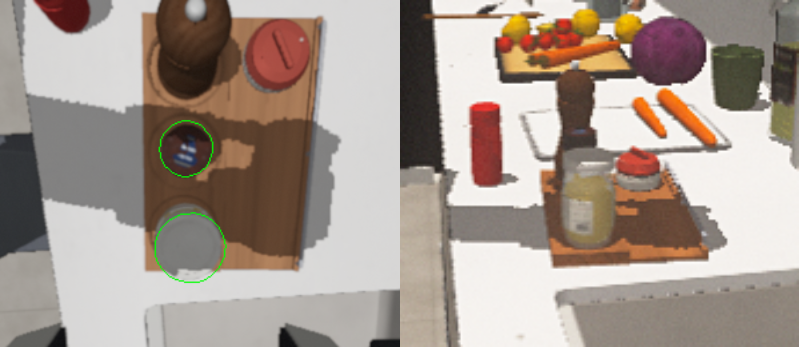

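```bash
python3 - <<'E'
from h import *
a=cv2.imread('pics/side0.png'); b=cv2.imread('pics/s8.png')
d=cv2.cvtColor(cv2.absdiff(a,b),cv2.COLOR_BGR2GRAY); print((d[205:270,250:290]>40).sum())
A=a[208:266,252:286]; r=cv2.matchTemplate(b[198:276,242:296],A,cv2.TM_CCOEFF_NORMED); print(cv2.minMaxLoc(r))
f=lambda i:cv2.resize(i[180:280,225:325],(400,400),interpolation=cv2.INTER_CUBIC)
cv2.imwrite('pics/cmp.png',np.hstack([f(a),f(b)]))
E
```

```text
406
(-0.15417911112308502, 0.8049525618553162, (19, 20), (10, 10))
```

View pics/cmp.png

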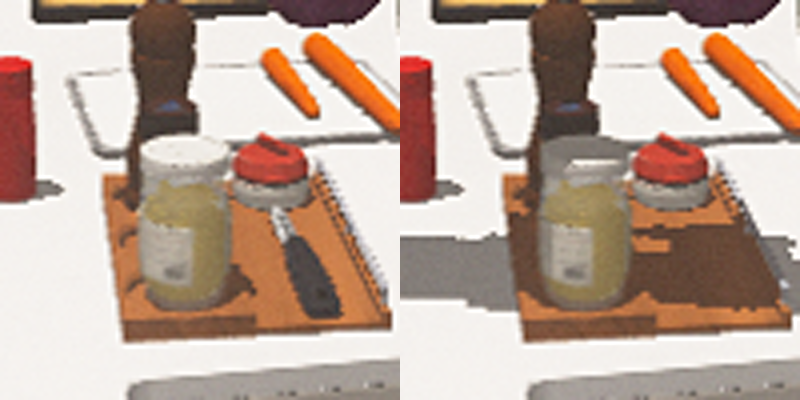

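The before and after side views show the mustard at the same spot (left column x≈185 of each half, base at row ≈305) and upright. Only the shadow differs. Handing in.

```bash
python3 -c "
from h import *
st(); print(job_done())"
```

```text
t 56.83 tcp [ 0.5    -0.02    0.2799] gap 91.9 gf 0.0 F [-1.4  0.   0.2]
the job is handed in; nothing more can be done
None
```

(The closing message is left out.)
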